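Pry a slide box open and balance its lid on a spatula blade

ROBOT

A 7-joint arm with a two-finger parallel gripper is mounted at the origin on the work surface; the furniture and walls round the work are solid. World frame = base frame: x ahead of the robot, y to its left, z up, the work surface at z = 0. Lengths are in mm, angles in rad, forces in N, time in s.
With the tool pointing down it reaches from about 425 to 875 mm from the base axis. Payload 8.4 kg.
Tool frame: the origin (TCP) lies where the fingers leave the gripper's body, on its centre line; the fingertips stand 70 mm ahead of it and the grasp point (between the pads) lies 51 mm ahead of it; z points along the fingers, y is the line along which they close (so a half turn about z gives the same grasp; the last joint's range is limited). The gripper opens to 87 mm and grips with 3 to 60 N. Pads are 19 mm wide; open, the fingers measure 117 mm over their backs; the gripper's body (75 mm by 190 mm) begins 51 mm behind the grasp point.
Start: joints at [-1.237, 0.333, 0.04, 1.465, -0.013, 1.343, -0.059], TCP at [272.618, 590.04, 292.246] pointing down, gripper open.
Joint ranges: [-2.58, 2.58], [-0.38, 2.09], [-1.3, 1.39], [0.25, 2.4], [-1.5, 4.64], [0.08, 2.09], [-2.65, 2.65]. Speed limits (rad/s): [2.22, 2.22, 2.79, 2.79, 3.14, 3.14, 3.14].

INTERFACE

Orientations are given as a unit quaternion [w, x, y, z].
In Python, from workcell import robot gives the robot as it stands. Calls block until the motion is done:
- robot.reach(position, orientation): joint-space move of the TCP to a pose.
- robot.move_straight(position, frame=None, rate=150, until_force=None): straight line of the TCP; frame=None keeps the orientation; rate is the mean speed in mm/s. With until_force (N) it stops when the force on the tool has changed by that much, and returns True; else False.
- robot.movej(angles): joint-space move.
- robot.ungrasp() and robot.close(f_grip=None): open the fingers fully, or close them until they stop; f_grip is the grip in N (None keeps the last).
- robot.sleep(seconds).
- robot.ik(position, orientation): joint angles nearest the present ones, or None.
- robot.observe(): the state.
- robot.camera(name): name is "scene" or "top"; returns a dict with "img" (384x512x3 uint8, red, green, blue), "camera_matrix" (3x3 intrinsics, pixels), "k1" (the pictures are not rectified: a ray, as slopes to the right and down, at radius r is drawn at 1 + k1 r^2 times it, then the intrinsics apply), "rvec" (rotation vector, rad) and "tvec" (3), from world to camera coordinates, as OpenCV has them. Camera axes: x right, y down, z forward; pixel columns grow to the right and rows downward; lengths in mm; the calibration is good to about 2 mm. A picture is of the moment at which its call begins. There is no depth.
A pose or a line that the arm cannot do raises robot.IKError and nothing moves.
- robot.sign_off(): hands the job in; it is judged then, once.
Trained networks look in a picture, given as the dict that the camera call returned (one of the last four; its "shot" number tells which), for a name from the list of things; names that differ only in an ending like _2 or _b are one class to them, and where a whole thing is asked for, a point or a joint stands for the part that bears it (a point fixed in the world has none). Each returns a list of dicts, best first, with "p" (0 to 1); they miss things now and then, are a little off and sometimes report something else, mostly with a low value. They report only what shows in the picture. A call takes as long as a camera call.
- robot.silhouettes(name, picture): "pixels" (384x512 bool, what is visible of it) and "extent" ([left, top, right, bottom] in pixels, round what is visible of it).
The state is a dict: "t": time; "joint_pos": joint angles; "joint_velocities": joint speeds; "joint_torque": joint torques, N m; "ee_pos": TCP position; "tcp_rot": TCP orientation; "force": force on the tool from outside, world axes, zero at the start; "moment": the same for the moment, N m; "grip_width": finger opening in mm; "grip_force": force on a finger pad.
Only numpy, scipy, OpenCV 4.12 (cv2) and the standard library are available. Lean on these libraries where they do the work, as an engineer would, in place of code of your own. Each camera call takes 0.05 s, during which the arm holds its last target. There are 200 camera calls.

TASK

Take the flat lab spatula by its handle, put its blade under the steel lip on the front of the slide box's closed lid, lever the lid open and keep swinging it up with the blade until it stands upright at its balance point, just short of tipping over backwards, so that it still leans lightly on the blade. The job finishes while holding: spatula in the gripper, blade supporting the upright lid, lid at rest. Move the lid only with the spatula, never let it drop shut or fall over backwards, and leave the other things on the bench where they are.

Things in the scene. Friction and masses are not known exactly. Their poses are not given: they have to be found in the camera images.
- spatula: flat lab spatula lying on the white, left part of the bench, 6 mm higher; 152 mm long: black bar handle 92 mm long, 13 wide (y), 16 high (z), then a straight steel blade 60 mm long, 16 wide, 2.6 thick, at half the handle's height. Loose, about 0.07 kg. x points from handle to tip, z up. Origin: below the handle's blade end, on the surface (handle x -92..0, tip x +60, blade mid-plane z +8 mm)
- spatula_grip (a point): good place to grip the spatula's handle, across its 13 mm width: on the handle's axis, 22 mm behind its blade end and 82 mm behind the blade tip; axes as the spatula
- spatula_tip (a point): centre of the blade's tip edge; axes as the spatula
- slide_box: black microscope slide box with a grey lid, 88 (x) x 145 (y) x 28 mm, stuck to the dark part of the bench (z 0), closed at the start. Origin: centre of its underside; x points from the front (lip) to the rear (hinge), z up. The hinge lies along y at x +45, z 19.5 mm. The lid's flat cork underside, 19 mm up, is level with the lip's underside: a blade meets one plane from lip to hinge
- lip_edge (a point): middle of the front edge of the lip's underside (box x -64, z 19 mm when closed), moves with the lid. The steel lip, 44 mm wide and 4 mm thick, stands out 20 mm from the middle of the lid's front face; below it is free space down to the bench
- slide_box_lid (a joint): lid angle in rad about the hinge: 0 closed, grows as the lid opens, stop at 1.83. The lid (0.12 kg, almost no friction) falls shut below its balance point at 1.53 and falls over backwards above it; within about 0.02 of it, it stays by itself. A little short of it, the lid leans lightly on a blade that supports its underside from the front
- forceps: bystander, steel forceps, 14 x 122 x 8 mm, lying flat; origin at the centre of its underside; leave it where it is
- vial_rack: bystander, clear acrylic vial rack, 95 x 129 x 41 mm; origin at the centre of its underside; leave it where it is
- tube_50ml: bystander, standing screw-cap tube, 36 mm wide, 114 mm high; origin at the centre of its underside; leave it where it is
- green_rack: bystander, small microtube rack, 50 x 58 x 27 mm; origin at the centre of its underside; leave it where it is
- timer: bystander, white bench timer, 64 x 64 x 18 mm; origin at the centre of its underside; leave it where it is
- tape_roll: bystander, roll of label tape, 78 mm wide, 19 mm high; origin at the centre of its underside; leave it where it is

How it is judged:
By the outcome, as a careful person would: the job done as asked, in the order asked, and still so for the second after the job is handed in, while the arm keeps its last pose, push and grip.
It also fails if it takes over 51 s, if anything falls off the work surface, if the arm or the gripper's body presses on something with over 40 N, if the wrist force passes 120 N, or if a joint passes its speed limit or range.

## Working session

There is one attempt and no reset: what is moved stays moved. The work goes in short steps, each a Python script; the robot and the scene stay as the last script left them, time stands still between calls to the robot, and variables do not carry over. Pictures are saved under pics/ and viewed, at most 13 in all, crops included, and the job is handed in when it is done.

```bash
ls; mkdir -p pics; python3 - <<'E'
from workcell import robot
import cv2,numpy as np,pickle
o=robot.observe();print(o['t'],o['ee_pos'],o['tcp_rot'],o['grip_width'])
for n in ("scene","top"):
    c=robot.camera(n);cv2.imwrite(f'pics/{n}0.png',c['img'][:,:,::-1])
    R=cv2.Rodrigues(np.array(c['rvec'],float))[0];print(n,c['camera_matrix'],c['k1'],-R.T@np.array(c['tvec']).ravel(),R[2])
    d={'cam':c}
    for t in ("spatula","slide_box","lip_edge"):
        d[t]=robot.silhouettes(t,c);print(t,[(round(x['p'],2),x['extent'],int(x['pixels'].sum())) for x in d[t]])
    pickle.dump(d,open(f'{n}0.pkl','wb'))
print(robot.observe()['t'])
E
```

```text
pics
0.0 [272.48630294 589.7217233  291.36018031] [-1.18947493e-04  2.14718088e-01  9.76675718e-01 -8.19356545e-04] 86.79932292484429
scene [[420.25823828   0.         252.09013367]
 [  0.         420.25823828 193.8696879 ]
 [  0.           0.           1.        ]] -0.0873801430862052 [1476.38244645 -614.92161211  743.98038073] [-0.69115358  0.51225892 -0.50980147]
spatula [(0.43, [265.1, 192.7, 277.1, 216.9], 135), (0.38, [132.6, 208.9, 146.9, 225.9], 159)]
slide_box [(0.95, [175.4, 216.6, 232.7, 255.7], 1390)]
lip_edge [(0.56, [174.7, 215.3, 233.2, 248.5], 1026), (0.23, [132.8, 208.3, 148.9, 222.9], 148)]
top [[372.48089295   0.         258.35571603]
 [  0.         372.48089295 188.65800818]
 [  0.           0.           1.        ]] -0.022569404230939224 [ 425.78466037   86.8692244  1081.94178207] [ 0.09211866 -0.00954699 -0.99570227]
spatula [(0.58, [232.1, 146.4, 257.1, 193.7], 299)]
slide_box [(0.98, [306.4, 146.5, 354.9, 185.9], 1663)]
lip_edge [(0.79, [306.3, 147.7, 356.8, 191.1], 1704)]
0.4
```

```bash
python3 - <<'E'
import cv2
a=cv2.imread('pics/top0.png');b=cv2.imread('pics/scene0.png')
cv2.imwrite('pics/topc.png',cv2.resize(a[90:240,180:380],None,fx=4,fy=4,interpolation=cv2.INTER_CUBIC))
E
```

```text
(no output)
```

View pics/topc.png

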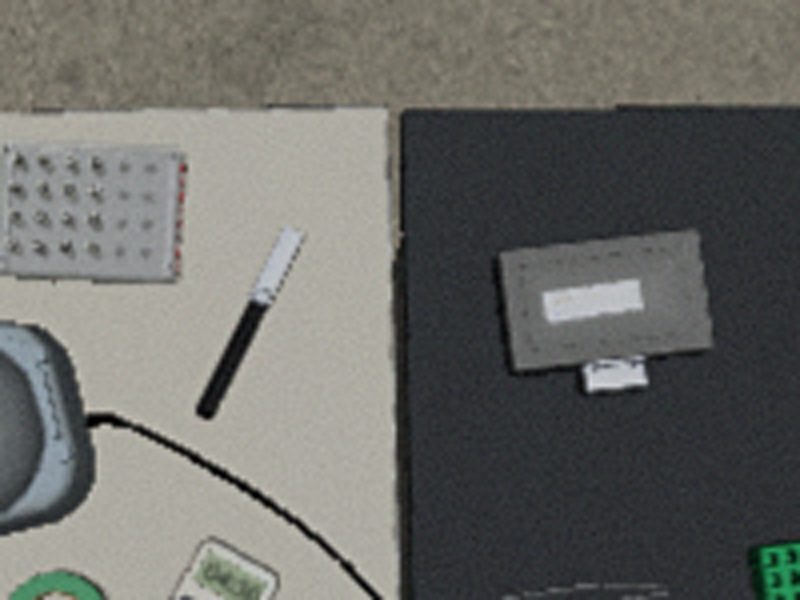

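View pics/scene0.png

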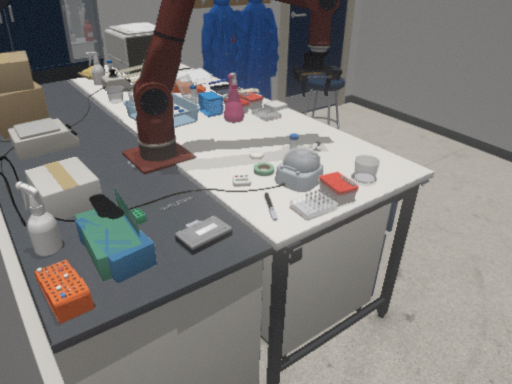

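View pics/top0.png

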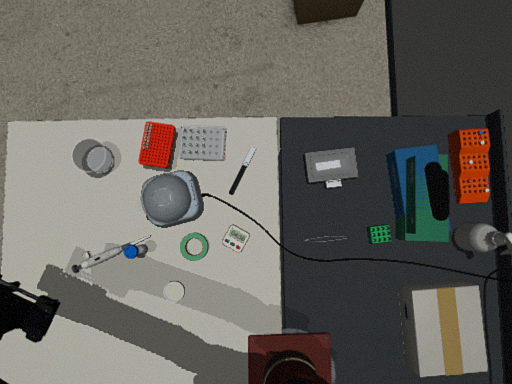

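The top view crop (4x, offset 180,90) shows the spatula running from its handle end at about (205,413) to its tip at (293,230). The lid corners are near (500,252), (697,230), (712,348) and (514,372), and the lip is at (583–648, 362–390), facing the robot. The vial rack's corner at (183,280) is close to the spatula.

```bash
cat > h.py <<'E'
import numpy as np,cv2
from scipy.optimize import least_squares
from scipy.spatial.transform import Rotation as Rot
def proj(c,P):
    R=cv2.Rodrigues(np.array(c['rvec'],float))[0]
    p=np.atleast_2d(P)@R.T+np.array(c['tvec'],float).ravel()
    s=p[:,:2]/p[:,2:];s=s*(1+c['k1']*(s**2).sum(1,keepdims=True));K=c['camera_matrix']
    return s*[K[0][0],K[1][1]]+[K[0][2],K[1][2]]
def unproj(c,uv,z):
    "world xy at height z for pixels"
    return np.array([least_squares(lambda q:proj(c,[q[0],q[1],z])[0]-p,[600,0]).x for p in np.atleast_2d(uv)])
def fit2d(M,W):
    "rigid 2D: W = t + R(yaw) M"
    f=lambda q:(q[:2]+M@np.array([[np.cos(q[2]),np.sin(q[2])],[-np.sin(q[2]),np.cos(q[2])]])-W).ravel()
    best=min((least_squares(f,[*W.mean(0),a]) for a in np.arange(-3,3.2,1.0)),key=lambda r:r.cost)
    return best.x,f(best.x).reshape(-1,2)
E
python3 - <<'E'
from h import *
import pickle
d=pickle.load(open('top0.pkl','rb'));c=d['cam'];img=c['img'];pc=lambda l:np.array(l)/4+[180-.375,90-.375]
box=unproj(c,pc([(500,252),(697,230),(712,348),(514,372)]),28)
x,r=fit2d(np.array([(44,72.5),(44,-72.5),(-44,-72.5),(-44,72.5)]),box);print('box',x,r.round(1).tolist())
lip=unproj(c,pc([(585,391),(648,386)]),23);print('lip',lip)
# spatula
g=img.astype(int).sum(2);m=np.zeros(g.shape,np.uint8);m[160:197,228:250]=(g[160:197,228:250]<240)
rc=cv2.minAreaRect(np.argwhere(m)[:,::-1].astype(np.float32));print(rc)
ends=unproj(c,np.vstack([pc([(206,412),(262,303),(291,230)])]),np.array(22.))
e2=unproj(c,pc([(291,230)]),15);print(ends,e2)
w=unproj(c,np.argwhere(m)[:,::-1],22);mu=w.mean(0);u=np.linalg.svd(w-mu)[2][0];s=(w-mu)@u;print('handle',mu,u,np.arctan2(u[1],u[0]),s.min(),s.max(),len(w))
print('rack corners',unproj(c,pc([(187,152),(180,283),(0,272)]),47),'rackbase',unproj(c,pc([(180,283)]),6))
print('device',unproj(c,pc([(75,350),(95,420),(40,325)]),40),unproj(c,pc([(75,350),(95,420),(40,325)]),6))
s=pickle.load(open('scene0.pkl','rb'))['cam']
print('scene box corners',proj(s,np.c_[box,[28]*4]))
cv2.imwrite('pics/scenec.png',cv2.resize(s['img'][160:270,150:390,::-1],None,fx=3.3,fy=3.3,interpolation=cv2.INTER_CUBIC))
E
```

```text
box [ 5.89112145e+02 -1.32849810e+02  9.79709908e-02] [[0.6, 1.4], [0.7, -0.2], [-1.1, -1.5], [-0.2, 0.4]]
lip [[ 524.50042009 -116.59962041]
 [ 527.41107721 -161.98714493]]
((237.3000030517578, 179.39999389648438), (4.472135543823242, 31.752164840698242), 26.56505012512207)
[[513.66135911 154.59099297]
 [591.62003492 113.65578884]
 [644.56342725  92.05448956]] [[646.00827204  92.08873376]]
handle [551.26692502 136.60158603] [-0.88978467  0.45638059] 2.6676694551061155 -45.86680921849004 45.3470148739737 157
rack corners [[696.58283409 164.78953969]
 [602.75500778 170.4162173 ]
 [612.48647831 296.81273905]] rackbase [[609.7658217 173.7259945]]
device [[557.35711714 245.21817903]
 [507.73042964 231.25866489]
 [575.48610605 269.87431525]] [[561.6505082  250.38532421]
 [510.40443332 235.97029183]
 [580.37107106 275.84602422]]
scene box corners [[231.55619562 226.88182112]
 [191.39546395 246.43236923]
 [174.68149376 232.35154291]
 [213.86539707 214.41108006]]
```

View pics/scenec.png

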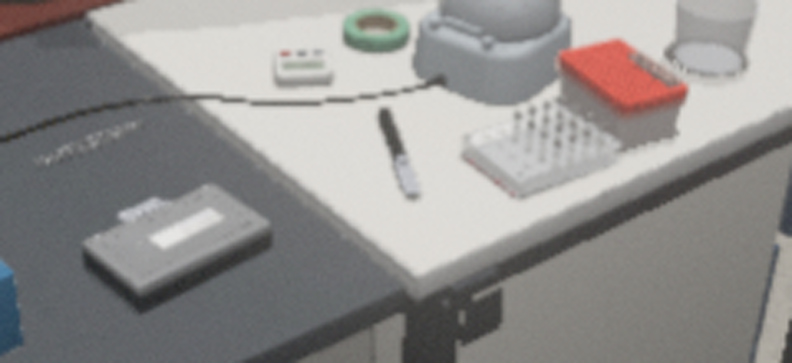

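The scene view matches the fitted box pose. It also shows the rack's corner close to the spatula's grip point, so I'll grip 38 mm behind the blade end to keep the open fingers clear of the rack.

```bash
cat >> h.py <<'E'
def quat(yaw,pitch=0):
    "tool down, tool x against the spatula's x (yaw); pitch>0 raises the tip"
    R=Rot.from_euler('z',yaw)*Rot.from_euler('y',-pitch)*Rot.from_matrix(np.array([[-1,0,0],[0,1,0],[0,0,-1.]]))
    q=R.as_quat();return [q[3],*q[:3]]
E
python3 - <<'E'
from h import *
from workcell import robot
yaw=-.465;e=np.array([np.cos(yaw),np.sin(yaw)]);g=np.array([551.3,136.6])+8*e
robot.reach([*g,290],quat(yaw))
o=robot.observe();print(o['t'],o['ee_pos'],o['tcp_rot'],quat(yaw),o['joint_pos'],o['force'])
robot.move_straight([*g,120],rate=150)
print(robot.observe()['ee_pos'])
print(robot.move_straight([*g,78.3],rate=60,until_force=8))
o=robot.observe();print(o['t'],o['ee_pos'],o['force'])
c=robot.camera('scene');cv2.imwrite('pics/s1.png',cv2.resize(c['img'][130:250,200:360,::-1],None,fx=5,fy=5,interpolation=cv2.INTER_CUBIC))
E
```

```text
2.35 [558.24145548 134.46404545 289.90994335] [-1.10010674e-04  2.29420056e-01  9.73327496e-01  1.10383250e-04] [np.float64(0.0), np.float64(0.23041097455772308), np.float64(0.9730934090843285), np.float64(0.0)] [-0.67872528  0.18373683  0.41869148  1.67632585 -0.07752189  1.29795935
  0.86246414] [-0.31790944  0.59161946  0.32850736]
[559.04239852 133.12325111 120.88880649]
False
4.475 [558.64456077 133.00116502  78.46386896] [ 0.25036433  0.41526078 -0.39646704]
```

View pics/s1.png

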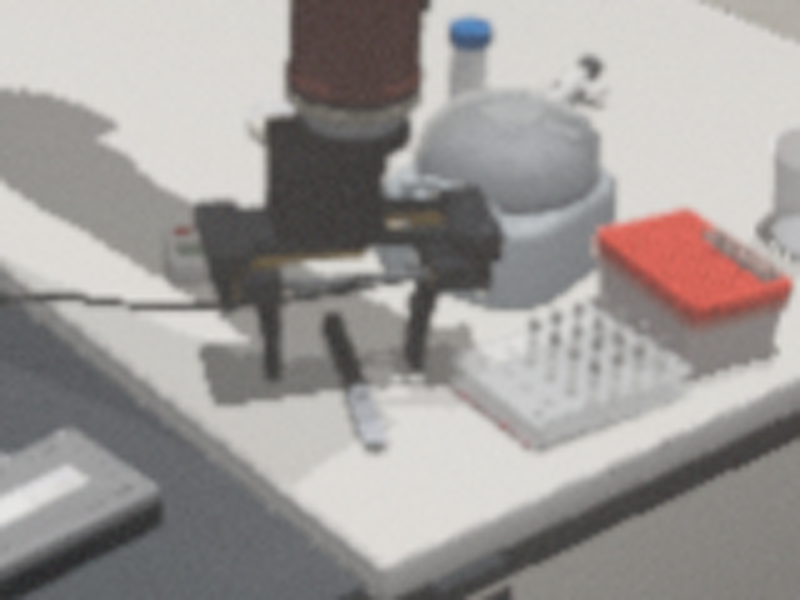

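The fingers straddle the handle at about (345,345) and sit clear of the rack, whose edge is at about (460,380). I'll grip and lift now.

```bash
cat >> h.py <<'E'
BY=.098;BC=np.array([589.1,-132.8]);BX=np.array([np.cos(BY),np.sin(BY)])
def tcp(bx,z,L=98,by=0): return [*(BC+(bx-L)*BX+by*np.array([-BX[1],BX[0]])),z]
E
python3 - <<'E'
from h import *
from workcell import robot
robot.close(40)
o=robot.observe();print(o['t'],o['grip_width'],o['grip_force'],o['ee_pos'])
p=o['ee_pos'];robot.move_straight([p[0],p[1],200],rate=120)
o=robot.observe();print(o['t'],o['grip_width'],o['force'],o['moment'])
q=robot.ik(tcp(-84,200),quat(BY));print(q)
robot.reach(tcp(-84,200),quat(BY))
robot.sleep(.2)
o=robot.observe();print(o['t'],o['ee_pos'],tcp(-84,200),o['tcp_rot'],quat(BY),o['force'])
c=robot.camera('top');cv2.imwrite('pics/t2.png',cv2.resize(c['img'][130:250,270:400,::-1],None,fx=5,fy=5,interpolation=cv2.INTER_CUBIC))
E
```

```text
5.7083 12.28992942830454 39.99994397163391 [558.4715278  133.05188243  78.30508201]
6.875 12.597162201072575 [ 0.0471966  -0.88743737 -1.81696556] [-0.04380684  0.01188348  0.00738973]
[-0.35969282 -0.06953556  0.59810366  2.10346266  0.04400177  1.09601772
  1.88595647]
8.2917 [ 408.52225727 -149.98054473  199.96706594] [np.float64(407.9732647613616), np.float64(-150.6074642156643), 200] [-1.20695936e-04 -4.95726869e-02  9.98770488e-01 -2.14557893e-04] [np.float64(0.0), np.float64(-0.04898039418715918), np.float64(0.9987997401808185), np.float64(0.0)] [-0.24589361 -0.1214132  -1.14077629]
```

View pics/t2.png

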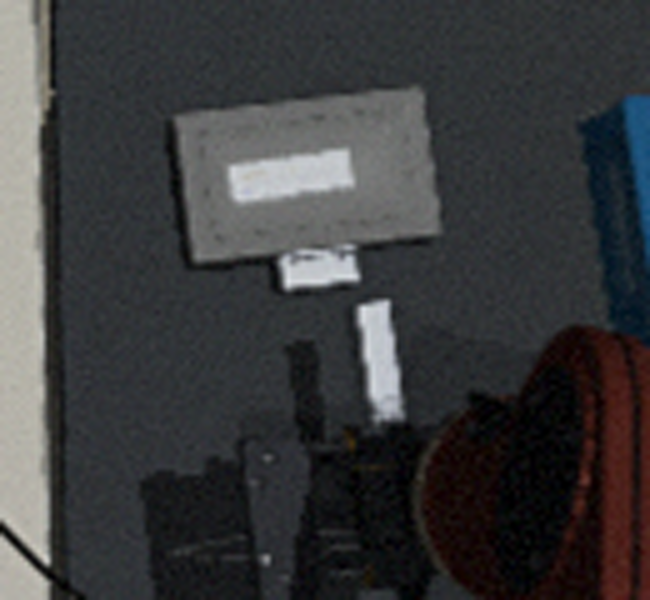

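```bash
python3 - <<'E'
from h import *
from workcell import robot
c=robot.camera('top');u=lambda a:np.array([a])/5+[270-.4,130-.4]
for z in (135,):
    a,b=unproj(c,np.vstack([u((373,301)),u((389,418))]),z);d=a-b
    n=np.array([-BX[1],BX[0]]);p=robot.observe()['ee_pos'][:2]
    print('tip',a,'box coords',(a-BC)@BX,(a-BC)@n,'yaw',np.arctan2(d[1],d[0]),'L',(a-p)@BX,'lat rel tcp',(a-p)@n)
# descend beside the lip
robot.move_straight(tcp(-84,110),rate=120)
print(robot.move_straight(tcp(-84,76.3),rate=50,until_force=6))
o=robot.observe();print(o['t'],o['ee_pos'],o['force'])
c=robot.camera('scene');cv2.imwrite('pics/s3.png',cv2.resize(c['img'][190:270,150:270,::-1],None,fx=6,fy=6,interpolation=cv2.INTER_CUBIC))
E
```

```text
tip [ 507.1110274 -141.9395742] box coords -82.48982183247578 -1.0736568157434252 yaw 0.09935898971920706 L 99.13980214054327 lat rel tcp -1.4737389970540027
True
9.8917 [ 408.06988739 -150.44831799   78.89450242] [0.44007698 1.28044373 4.6441944 ]
```

View pics/s3.png

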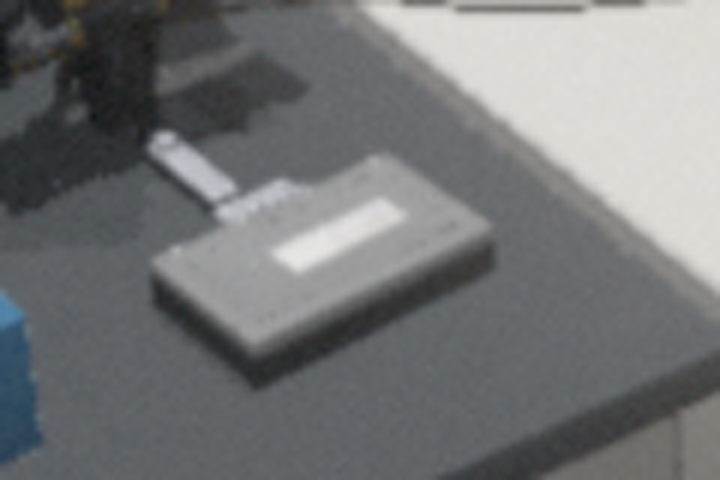

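The descent met a 6 N contact early. Before going on I'll back up and check what lies under the handle, since the forceps or the cable could be there.

```bash
python3 - <<'E'
from h import *
from workcell import robot
import pickle
robot.move_straight(tcp(-84,95),rate=60)
o=robot.observe();print(o['t'],o['ee_pos'],o['force'],o['moment'])
c=pickle.load(open('top0.pkl','rb'))['cam'];s=robot.camera('scene')
print('forceps ends',unproj(c,[(305,240),(347,239)],4),'cable',unproj(c,[(300,253),(330,260),(346,261)],3),'green',unproj(c,[(369,226),(370,243)],20))
print('handle tail',BC+(-84-155)*BX, 'finger',tcp(-84,0))
f=lambda bx,by,z:[*(BC+bx*BX+by*np.array([-BX[1],BX[0]])),z]
pr=proj(s,[f(-64,22,23),f(-64,-22,23),f(-84,-1,15),f(-143,-1,15),f(-84,-1,27)]);print('lip corners, tip,blade root, tip+12 in s3 crop px',((pr-[150,190])*6).round())
for t in('spatula','forceps'):
    print(t,[(round(r['p'],2),r['extent']) for r in robot.silhouettes(t,s)])
cv2.imwrite('pics/s4.png',cv2.resize(s['img'][170:260,140:260,::-1],None,fx=6,fy=6,interpolation=cv2.INTER_CUBIC))
E
```

```text
10.35 [ 408.23626079 -150.54520603   95.37110905] [ 1.03497908 -0.46577702 -0.4814959 ] [ 0.05146367  0.01585478 -0.04594203]
forceps ends [[ 375.25391068  -55.18613703]
 [ 375.99559497 -176.48900931]] cable [[ 338.44881106  -39.96601998]
 [ 317.05251105 -125.61984166]
 [ 313.36134111 -171.58314542]] green [[ 412.36263569 -236.92431347]
 [ 364.28908473 -237.77184669]]
handle tail [ 351.24675977 -156.18452718] finger [np.float64(407.9732647613616), np.float64(-150.6074642156643), 0]
lip corners, tip,blade root, tip+12 in s3 crop px [[281. 173.]
 [209. 206.]
 [222. 186.]
 [159. 138.]
 [221. 167.]]
spatula [(0.43, [157.8, 197.0, 189.5, 218.0])]
forceps [(0.59, [164.7, 199.1, 194.5, 209.7])]
```

View pics/s4.png

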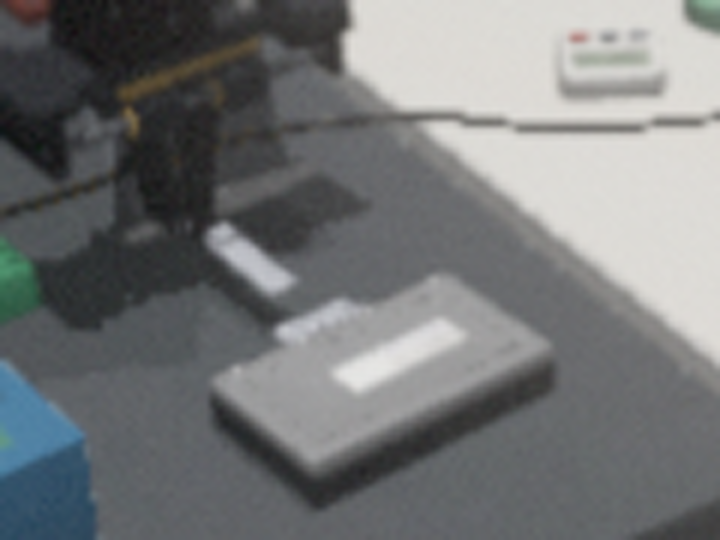

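The picture confirms the forceps at x≈376, y −55..−176 lie under the handle's tail, and the 6 N touch was the handle on them. They haven't moved, with the tail shadow region at crop (130–300, 180–240). I'll pitch the blade tip-down to raise the handle well clear, after checking that the spatula didn't rotate in the grip.

```bash
cat >> h.py <<'E'
H=63.0
def pose(bx,z,pitch=-.15,L=98.5,by=0):
    "TCP pose putting the blade's top tip corner at box x, y and height z"
    R=(Rot.from_euler('z',BY)*Rot.from_euler('y',-pitch)).as_matrix()
    return list(np.array([*(BC+bx*BX+by*np.array([-BX[1],BX[0]])),z])+R@[-L,0,H]),quat(BY,pitch)
E
python3 - <<'E'
from h import *
from workcell import robot
s=robot.camera('scene');o=robot.observe();p=o['ee_pos']
for k in(-.1,0,.1):
    R=(Rot.from_euler('z',BY)*Rot.from_euler('y',-k)).as_matrix()
    P=[p+[0,0,-64]+R@[x,0,1.3] for x in(98.5,38.5)];print(k,((proj(s,P)-[140,170])*6+2.5).round())
# forceps moved? compare scene & top
for n in('top',):
    c=robot.camera(n);print([(round(r['p'],2),r['extent']) for r in robot.silhouettes('forceps',c)])
# tilt: rise first, then pitched approach
robot.move_straight(pose(-84,70,0)[0],rate=100)
robot.reach(*pose(-84,60));robot.move_straight(pose(-84,10.5)[0],rate=50,until_force=5)
o=robot.observe();print(o['t'],o['ee_pos'],pose(-84,10.5),o['tcp_rot'],o['force'])
c=robot.camera('scene');cv2.imwrite('pics/s5.png',cv2.resize(c['img'][170:260,140:260,::-1],None,fx=6,fy=6,interpolation=cv2.INTER_CUBIC))
E
```

```text
-0.1 [[286. 296.]
 [220. 238.]]
0 [[285. 280.]
 [220. 232.]]
0.1 [[283. 264.]
 [219. 225.]]
[(0.31, [332.3, 197.1, 348.0, 243.9])]
12.6167 [ 418.15147407 -149.70019091   87.7585789 ] ([np.float64(417.9458352626305), np.float64(-149.62701153922444), np.float64(87.5122339586202)], [np.float64(-0.07483977215583984), np.float64(-0.0488427013901633), np.float64(0.9959919324416904), np.float64(-0.003670086598547368)]) [-0.07461155 -0.04885491  0.99600832 -0.0037073 ] [-0.46421326  0.68168223 -0.81630374]
```

View pics/s5.png

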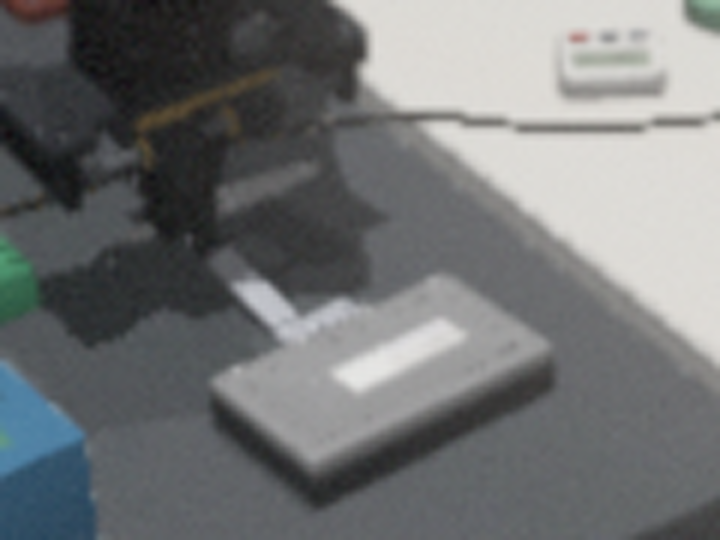

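The blade now sits low in front of the lip, with the tip near (285,315) and the lip at (275–350, 300–335), and there is no contact. The spatula did not slip. Next I'll slide in under the lip and touch the box front lightly to calibrate the tip's x.

```bash
python3 - <<'E'
from h import *
from workcell import robot
robot.move_straight(pose(-52,10.5)[0],rate=60);robot.sleep(.1)
o=robot.observe();print(o['t'],o['ee_pos'],o['force'])
hit=robot.move_straight(pose(-36,10.5)[0],rate=12,until_force=2.5)
o=robot.observe();p=o['ee_pos'];b=(p[:2]-np.array(pose(0,10.5)[0])[:2])@BX
print(hit,o['t'],'apparent tip box x',b,o['force'],'z err',p[2]-pose(0,10.5)[0][2])
# back off 5 mm
robot.move_straight(pose(b-5,10.5)[0],rate=40);robot.sleep(.1)
o=robot.observe();print(o['t'],o['ee_pos'],pose(b-5,10.5)[0],o['force'])
hit=robot.move_straight(pose(b-5,24)[0],rate=12,until_force=.0+1.0) 
o=robot.observe();print(hit,o['t'],o['ee_pos'][2]-pose(0,0)[0][2],o['force'])
E
```

```text
13.45 [ 449.39386301 -146.59567996   87.41573182] [-0.02302509  0.04804284 -0.83559512]
True 14.3083 apparent tip box x -42.433121684878415 [-0.33905616 -0.12065708 -1.07573466] z err -0.46098975900640937
14.675 [ 454.26093738 -146.02243607   87.49769604] [np.float64(454.3372599169521), np.float64(-146.04919078606466), np.float64(87.5122339586202)] [-0.00763511  0.19286494 -0.05688557]
False 15.95 23.94728534228328 [ 0.18195281 -1.1376029  -2.32090636]
```

The tip touched the box front at an apparent x of −42.4, where the true face is at −44, so the offset is +1.57 mm. The lid is now slightly raised on the blade. I'll swing it along the arc about the hinge.

```bash
cat >> h.py <<'E'
OFF=1.57;D=94.
def arc(th,d=D): return pose(45-d*np.cos(th)-.5*np.sin(th)+OFF,19.5+d*np.sin(th)-.5*np.cos(th))
def theta_of(p,d=D):
    "lid angle implied by the TCP position (contact at the tip's top corner)"
    q=np.array(p)-np.array(pose(0,0)[0]);x=q[:2]@BX-OFF;return np.arctan2(q[2]-19.5,45-x)+.5/d,np.hypot(q[2]-19.5,45-x)
E
python3 - <<'E'
from h import *
from workcell import robot
robot.ik(*arc(1.4)) is None and exit('no ik')
for th in np.arange(.1,1.36,.1):
    robot.move_straight(arc(th)[0],rate=45 if th<1.1 else 22)
robot.move_straight(arc(1.38)[0],rate=12);robot.sleep(.3)
o=robot.observe();print(o['t'],theta_of(o['ee_pos']),o['force'],o['grip_width'])
s=robot.camera('scene');t=robot.camera('top')
im=np.hstack([cv2.resize(c['img'][a:a+100,b:b+120,::-1],(480,400),interpolation=cv2.INTER_CUBIC)[:,:395] for c,a,b in((s,150,140),(t,110,280))])
cv2.imwrite('pics/s6.png',im);cv2.imwrite('top6.png',t['img'][:,:,::-1])
f=lambda bx,by,z:[*(BC+bx*BX+by*np.array([-BX[1],BX[0]])),z]
th=1.38;r=89 # lid front edge, underside & lip edge
P=[f(45-k*np.cos(th)-.5*np.sin(th),y,19.5+k*np.sin(th)) for k,y in((109,22),(109,-22),(89,72.5),(89,-72.5))]
print('scene px',((proj(s,P)-[140,150])*4).round(),'top px',((proj(t,P)-[280,110])*4).round())
E
```

```text
22.225 (np.float64(1.3795694102436078), np.float64(94.01646303281186)) [ 0.31297958  0.50404461 -0.57932203] 12.631776062926281
scene px [[292. 206.]
 [241. 228.]
 [352. 207.]
 [184. 281.]] top px [[197. 163.]
 [263. 156.]
 [115. 171.]
 [330. 148.]]
```

View pics/s6.png

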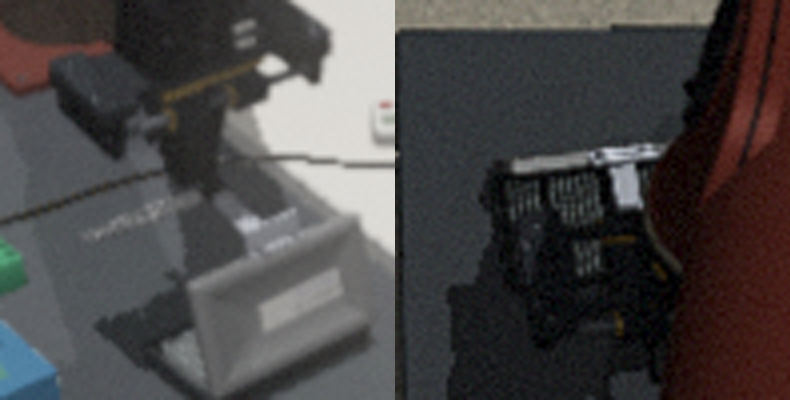

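The scene view shows the lid near upright and resting on the blade. The lip's edge at (300,207)–(247,228) matches the 1.38 rad prediction of (292,206)–(241,228). I'll creep to about 1.485 rad, short of the self-standing band.

```bash
python3 - <<'E'
from h import *
from workcell import robot
for th in(1.42,1.46,1.485): robot.move_straight(arc(th)[0],rate=6)
robot.sleep(.6)
o=robot.observe();print(o['t'],theta_of(o['ee_pos']),o['force'],o['joint_velocities'].round(4))
s=robot.camera('scene');t=robot.camera('top');robot.sleep(.5);s2=robot.camera('scene')
print('diff',np.abs(s['img'][190:260,170:250].astype(int)-s2['img'][190:260,170:250]).mean())
im=np.hstack([cv2.resize(c['img'][a:a+h,b:b+w,::-1],(395,395*h//w),interpolation=cv2.INTER_CUBIC) for c,a,b,w,h in((s2,190,170,70,70),(t,130,300,60,60))])
cv2.imwrite('pics/s7.png',im)
f=lambda bx,by,z:[*(BC+bx*BX+by*np.array([-BX[1],BX[0]])),z]
for th in(1.45,1.485,1.53,1.83):
    P=[f(45-k*np.cos(th)+h*np.sin(th),y,19.5+k*np.sin(th)+h*np.cos(th)) for k,y,h in((109,22,-.5),(109,22,3.5),(89,72.5,-.5),(89,72.5,8.5))]
    print(th,'scene',((proj(s,P)-[170,190])*395/70).round().tolist(),'top',((proj(t,P)-[300,130])*395/60+[395,0]).round().tolist())
E
```

```text
25.0167 (np.float64(1.4847713015541761), np.float64(93.99525067729971)) [ 0.59543127  0.59899712 -0.66897056] [ 0.0005  0.001  -0.0003  0.002   0.0009  0.0007 -0.0012]
diff 1.874047619047619
1.45 scene [[252.0, 69.0], [257.0, 72.0], [335.0, 70.0], [347.0, 76.0]] top [[585.0, 117.0], [584.0, 107.0], [451.0, 135.0], [449.0, 113.0]]
1.485 scene [[257.0, 72.0], [262.0, 74.0], [339.0, 72.0], [351.0, 78.0]] top [[584.0, 108.0], [583.0, 98.0], [450.0, 127.0], [448.0, 105.0]]
1.53 scene [[263.0, 75.0], [268.0, 78.0], [344.0, 75.0], [356.0, 81.0]] top [[583.0, 95.0], [581.0, 85.0], [449.0, 118.0], [446.0, 96.0]]
1.83 scene [[304.0, 108.0], [309.0, 113.0], [378.0, 101.0], [389.0, 112.0]] top [[570.0, 18.0], [569.0, 9.0], [440.0, 55.0], [436.0, 35.0]]
```

View pics/s7.png

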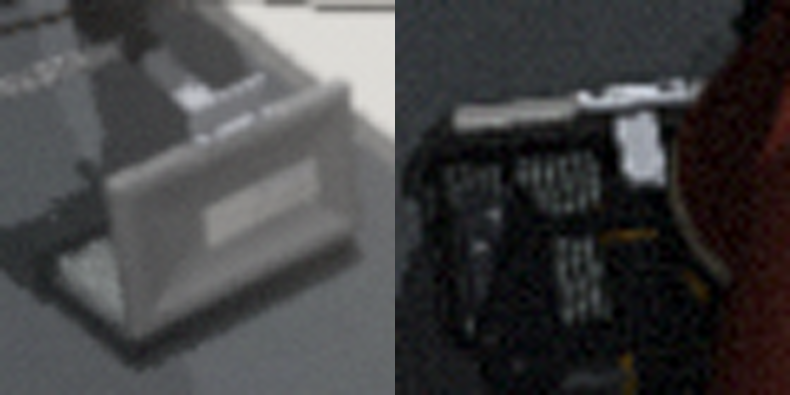

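The top view puts the lip corner at (582,107) and the lid corner at (454,127). The 1.485 rad prediction is (584,108) and (450,127), so the lid is leaning at rest on the blade, just short of balance. Handing in.

```bash
python3 - <<'E'
from workcell import robot
print(robot.sign_off())
E
```

```text
the job is handed in; nothing more can be done
None
```

I handed the job in at about 26 s: the lid rests on the blade at about 1.485 rad, just short of its 1.53 balance point, with the spatula still gripped; on the first descent the handle pressed the forceps with about 6 N, and they looked unmoved.

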